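# Feel out the lead-in end of a dowel and rack it like its mates

### The arm

A 6-joint arm with a two-finger parallel gripper is mounted at the origin on the work surface. World frame = base frame: x ahead of the robot, y to its left, z up, the work surface at z = 0. Lengths are in m, angles in rad, forces in N, time in s.
With the tool pointing down it reaches from about 0.35 to 0.775 m from the base axis. Payload 5.5 kg.
Tool frame: the origin (TCP) lies between the finger pads; the fingertips stand 11 mm ahead of it and the grasp point (between the pads) lies 8 mm behind it (tips_ahead is the distance from the TCP to the fingertips, in m); z points along the fingers, y is the line along which they close (so a half turn about z gives the same grasp; the last joint's range is limited). The gripper opens to 85 mm and grips with 20 to 120 N. Pads are 22 mm wide; open, the fingers measure 114 mm over their backs; the gripper's body (76 mm by 85 mm) begins 54 mm behind the grasp point. The pads swing forward as they close: fully open they stand 13 mm farther back than shut.
Start: joints at [-1.305, 0.313, 0.046, 1.304, 0, 1.431], TCP at [0.227, -0.528, 0.242] pointing down, gripper open.
Joint ranges: [-2.76, 2.76], [-0.86, 1.69], [-1.03, 1.26], [-2.2, 2.34], [-1.47, 1.5], [-3.14, 3.14]. Speed limits (rad/s): [2.57, 2.57, 3.14, 3.14, 3.14, 3.14].

### API

Orientations are given as a unit quaternion [w, x, y, z].
In Python, from workcell import * gives the robot as it stands. The module is installed in compiled form; this text tells all that it offers.
- The arm moves only by the tool jog_arm, never from a script. Its argument "moves" is a list of rows, each an object with "fingers": the closure, from 0 (fully open) to 1 (shut); "slide": the shift along the tool's x, y, z in mm, a list of three; "angular": the turn, a rotation vector about the tool's x, y, z in degrees, a list of three. A call has 1 to 10 rows; each row is the pose to reach, as a shift and turn from the pose commanded when the call began, along the tool's axes at that moment; what a row does not reach only later rows make up. A row lasts 1/12 s, in which the tool goes at most 41.7 mm and 7.16 degrees, less where a joint would pass 70% of its speed; a pose out of reach is approached as far as the arm can. A call with a gripper value outside its range is refused whole. The fingers move at their own pace and stop on an object; "squeeze" is the grip in N (left out, the last holds). Time passes only in rows, so rows that repeat a pose let the fingers close. It gives the time, the measured TCP pose, the force, the opening and the grip force at its end, in the units of the state.
- get_state(): the state, without advancing time (a new reading comes with each control period).
- read_camera(name): name is "scene" or "side" or "wrist"; returns a dict with "color" (480x640x3 uint8, red, green, blue), "fovy" (degrees; the focal length in pixels is half the picture's height over the tangent of half this angle, whatever the lens; pixels are square), "cx", "cy" (the principal point, pixels), "D" ([k1, k2, p1, p2, k3] as OpenCV has them; the pictures are not rectified), "world_from_camera" (4x4, takes a point from camera to world coordinates); the wrist camera has in their place "tool_from_camera" (4x4, takes a point from camera to tool coordinates, whose origin is the TCP and whose axes are the flange's). Camera axes: x right, y down, z forward; pixel columns grow to the right and rows downward; lengths in m; the calibration is good to about 2 mm. A picture is of the moment at which its call begins: read the wrist's pose just before it. There is no depth.
- hand_in(): hands the job in; it is judged then, once.
Trained networks look in a picture, given as the dict that the camera call returned (one of the last four; its "shot" number tells which), for a name from the list of things; names that differ only in an ending like _2 or _b are one class to them, and where a whole thing is asked for, a point or a joint stands for the part that bears it (a point fixed in the world has none). Each returns a list of dicts, best first, with "p" (0 to 1); they miss things now and then, are a little off and sometimes report something else, mostly with a low value. They report only what shows in the picture. A call takes as long as a camera call. They do not tell look-alikes from the thing itself.
- look_for(target, picture): "point" ([column, row] in pixels, amid what is visible of it).
- tip_of(target, picture): "point" ([column, row] in pixels: a listed point, or the origin of a listed thing).
The state is a dict: "clock": time; "joint_pos": joint angles; "qvel": joint speeds; "tau": joint torques, N m; "tcp_pos": TCP position; "orientation": TCP orientation; "wrist_force": force on the tool from outside, world axes, zero at the start; "ft_torque": the same for the moment, N m; "finger_gap": finger opening in m; "grip_force": force on a finger pad.
Only numpy, scipy, OpenCV 4.12 (cv2) and the standard library are available. Lean on these libraries where they do the work, as an engineer would, in place of code of your own. Each camera call takes 0.05 s, during which the arm holds its last target. There are 200 camera calls.

### The job

One dowel is still loose on the bench: hold it by one end and push its other end into the bore of the end gauge as far as it goes, to feel whether that end is the tapered or the square one. Then put it down on the bench, take it again by its middle and lay it flat in the free bay of the rack with its tapered end to the head board, like the two already there, and only then push the rack's keeper cap fully home over the tail ends. Leave the racked dowels and everything else on the bench as they are.

Things in the scene. Friction and masses are not known exactly. Their poses are not given: they have to be found in the camera images.
- dowel: the loose round wooden dowel, 180 mm long, 30 mm in diameter, about 90 g, lying on the bench at any heading. One end is square; the other tapers from 30 to 10 mm over its last 18 mm. Its x axis runs along it, but to which side of x the tapered end lies is not told: it must be felt. The origin lies on its surface at mid-length and turns as it rolls: use dowel_mid for the position
- dowel_mid (a point): centre of the loose dowel, half-way along and on its axis (15 mm above what it lies on); x axis along the dowel; the ends are 90 mm either way
- gauge: fixed end gauge: metal block 70 mm wide, 10 to 80 mm high, 122 mm long behind its mouth, on a foot 110 mm wide and 10 mm high that stands out 4 mm before the mouth. Origin on the bench right under the mouth, x into the bore. A dowel can be pushed to the bore's end only if held in its outer 60 mm
- bore_mouth (a point): centre of the mouth of the gauge's level bore, 45 mm above the bench; x points into the bore, z up. The bore is 35 mm wide with a slightly flared mouth and 100 mm deep; there a shoulder narrows it to a 24 mm throat. A square end stops at 100 mm; the tapered end goes on into the throat and stops at about 112 mm
- rack: fixed plywood rack with three parallel bays 62 mm apart; base plate 262 x 212 mm, 10 mm high; origin on the bench, 34 mm behind and 62 mm to the plus y side of free_bay; x along the bays to the head board, 52 mm high. At the head of each bay two dark cheeks, 12 mm long, 48 mm high, leave a 24 mm gap that only the tapered end drops into; a dowel the wrong way round rides up on them
- free_bay (a point): where the dowel's centre belongs in the free bay (outermost on the minus y side), 37 mm above the bench; x to the head board, z up. Trough walls, 34 mm apart and 40 mm high, run 42 to 82 mm ahead and 40 to 100 mm behind; between them fingers can reach round the dowel down to the base plate. Cheeks 82 to 94 mm ahead, head board at 94, low tail stop 94 behind: 4 mm play each way
- mate0_mid (a point): centre of the racked dowel in the middle bay, 62 mm to the plus y side of free_bay, same dowel as the loose one, tapered end to the head board
- mate1_mid (a point): centre of the racked dowel in the farthest bay, 124 mm to the plus y side of free_bay
- cap_back (a point): middle of the flat outer back of the keeper cap, 40 mm above the bench, in line with the middle bay; x points the way the cap is pushed home (to the head board). The cap is a dark wooden hood 226 mm wide, 36 mm deep along x, 11 to 66 mm above the bench, across the tail ends of all bays. The base plate (10 mm high) runs on 10 to 18 mm behind it
- cap (a joint): travel of the keeper cap, m: 0 fully open, 0.035 fully home over the tail ends; stiff slide, takes about 4 N to move and stays where it is left
- glue: bystander: white glue bottle, 56 mm across, 170 mm high; origin under its centre
- tape: bystander: black tape measure, 70 x 35 x 65 mm; origin under its centre
- offcut: bystander: wooden offcut, 130 x 60 x 38 mm; origin under its centre
- mallet: bystander: hammer lying beside the rack, along its x; origin under it
- driver: bystander: screwdriver lying to the right of the robot, along its x; origin under it
- stub: bystander: short upright dowel stub, 30 mm across, 60 mm high; origin under its centre
- jar: bystander: screw jar with lid, 64 mm across, 85 mm high; origin under its centre
Not all that is in view belongs to the job. What is shaped like the dowel but green is not meant.

How it is judged:
By the outcome, as a careful person would: the job done as asked, in the order asked, and still so for the second after the job is handed in, with the robot touching nothing.
It also fails if it takes over 64 s, if anything falls off the work surface, if the arm or the gripper's body presses on something with over 40 N, if the wrist force passes 120 N, or if a joint passes its speed limit or range.

## Working session

There is one attempt and no reset: what is moved stays moved. The work goes in short steps, Python scripts to look and compute and a tool call to move; the robot and the scene stay as the last step left them, time stands still between calls to the robot, and variables do not carry over. Pictures are saved under pics/ and viewed, at most 10 in all, crops included, and the job is handed in when it is done.

Besides the shell and the picture viewer there is one more tool, called after "Call:" in YAML: its name, and indented under it one key for each argument. jog_arm: Moves the arm, as the interface text tells. Its arguments: {"type":"object","properties":{"moves":{"type":"array","items":{"type":"object","properties":{"fingers":{"type":"number"},"slide":{"type":"array","items":{"type":"number"}},"angular":{"type":"array","items":{"type":"number"}}}}},"squeeze":{"type":"number"}},"required":["moves"]}

```bash
mkdir -p pics; cat > h.py <<'E'
from workcell import *
import numpy as np, cv2
from scipy.spatial.transform import Rotation as R
def rot(q): return R.from_quat([q[1],q[2],q[3],q[0]])
def shot(n):
    s=get_state(); p=read_camera(n)
    if n=="wrist":
        T=np.eye(4);T[:3,:3]=rot(s["orientation"]).as_matrix();T[:3,3]=s["tcp_pos"]
        p["W"]=T@np.array(p["tool_from_camera"])
    else: p["W"]=np.array(p["world_from_camera"])
    return p
def K(p):
    f=240/np.tan(np.radians(p["fovy"])/2); return np.array([[f,0,p["cx"]],[0,f,p["cy"]],[0,0,1]])
def ray(p,uv):
    u=cv2.undistortPoints(np.array([[uv]],float),K(p),np.array(p["D"],float))[0,0]
    d=p["W"][:3,:3]@np.array([u[0],u[1],1]); return p["W"][:3,3],d/np.linalg.norm(d)
def onz(p,uv,z):
    o,d=ray(p,uv); return o+d*(z-o[2])/d[2]
def tri(rs):
    A=sum(np.eye(3)-np.outer(d,d) for o,d in rs); b=sum((np.eye(3)-np.outer(d,d))@o for o,d in rs)
    x=np.linalg.solve(A,b); return x,max(np.linalg.norm((np.eye(3)-np.outer(d,d))@(x-o)) for o,d in rs)
def proj(p,X):
    M=np.linalg.inv(p["W"]); r,_=cv2.Rodrigues(M[:3,:3])
    return cv2.projectPoints(np.array(X,float).reshape(-1,1,3),r,M[:3,3],K(p),np.array(p["D"],float))[0][:,0]
def save(p,n): cv2.imwrite("pics/"+n,cv2.cvtColor(p["color"],cv2.COLOR_RGB2BGR))
E
python3 - <<'E'
from h import *
ps={n:shot(n) for n in("scene","side")}
for n,p in ps.items(): save(p,n+"0.png"); print(n,p["W"][:3,3].round(3),p["fovy"])
H=dict(dowel_mid=.015,bore_mouth=.045,free_bay=.037,mate0_mid=.037,mate1_mid=.037,cap_back=.04,gauge=0,rack=0)
for t in list(H):
    rs=[]
    for n,p in ps.items():
        for k,d in enumerate(tip_of(t,p)[:3]):
            print(t,n,np.round(d["point"]),round(d["p"],2),onz(p,d["point"],H[t])[:2].round(3))
            if k==0: rs.append(ray(p,d["point"]))
    if len(rs)>1: x,e=tri(rs);print("   tri",x.round(3),round(e,4))
for t in("glue","tape","offcut","mallet","driver","stub","jar"):
    for n,p in ps.items():
        for d in tip_of(t,p)[:1]: print(t,n,np.round(d["point"]),round(d["p"],2),onz(p,d["point"],0)[:2].round(3))
print(get_state())
E
```

```text
scene [1.325 0.079 0.759] 51.16332950559166
side [0.234 0.921 0.685] 56.93532714353186
dowel_mid scene [289. 289.] 0.93 [0.574 0.   ]
dowel_mid scene [415. 188.] 0.57 [0.179 0.315]
dowel_mid side [442. 348.] 0.91 [0.173 0.308]
dowel_mid side [305. 226.] 0.7 [ 0.558 -0.006]
   tri [ 0.144 -0.052 -0.395] 0.0133
bore_mouth scene [178. 253.] 0.66 [ 0.494 -0.251]
bore_mouth side [356. 178.] 0.96 [ 0.481 -0.259]
   tri [ 0.484 -0.256  0.042] 0.005
free_bay scene [396. 285.] 0.78 [0.58  0.222]
free_bay side [263. 270.] 0.76 [0.582 0.22 ]
   tri [0.582 0.222 0.038] 0.0001
mate0_mid scene [426. 288.] 0.67 [0.59  0.284]
mate0_mid side [249. 289.] 0.78 [0.586 0.288]
mate0_mid side [303. 228.] 0.67 [0.548 0.036]
mate0_mid side [358. 180.] 0.61 [ 0.476 -0.262]
   tri [0.588 0.285 0.034] 0.0006
mate1_mid scene [457. 290.] 0.7 [0.595 0.345]
mate1_mid scene [222. 236.] 0.54 [ 0.424 -0.164]
mate1_mid side [232. 306.] 0.96 [0.596 0.348]
mate1_mid side [264. 304.] 0.19 [0.536 0.322]
   tri [0.596 0.346 0.037] 0.0012
cap_back scene [425. 247.] 0.66 [0.461 0.299]
cap_back scene [330. 236.] 0.59 [0.424 0.
[... 1023 characters left out ...]
{'clock': 1.6, 'joint_pos': array([-1.30461819e+00,  3.13202906e-01,  4.60514102e-02,  1.30361477e+00,
       -5.89010725e-06,  1.43120461e+00]), 'qvel': array([ 0.00169477, -0.0001255 , -0.00018952,  0.00121738, -0.00138895,
       -0.00044075]), 'tau': array([-1.62991520e-03, -4.80463386e+01,  2.98803395e+01,  5.91171211e-04,
       -9.02135889e-05,  1.06602194e-06]), 'tcp_pos': array([ 0.22696416, -0.52832156,  0.24230162]), 'orientation': array([ 1.51882661e-05,  9.79489354e-01,  2.01495919e-01, -1.98836262e-06]), 'wrist_force': array([ 0.3839278 , -0.87952117,  0.60581048]), 'ft_torque': array([ 0.0301261 , -0.03181298, -0.02391894]), 'grip_force': 0.0, 'finger_gap': 0.0851685818022056}
```

View pics/scene0.png

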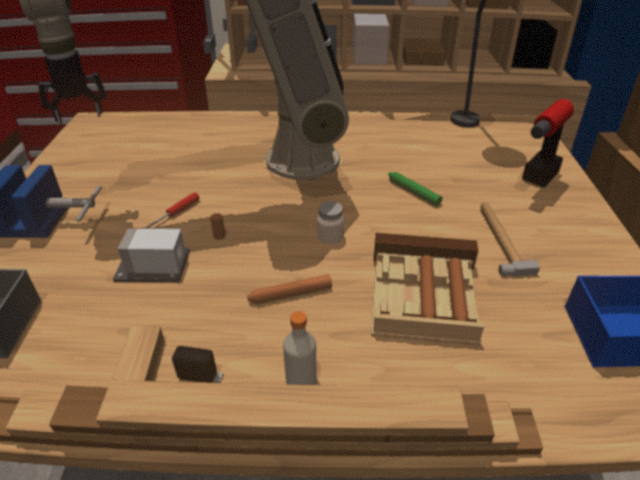

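View pics/side0.png

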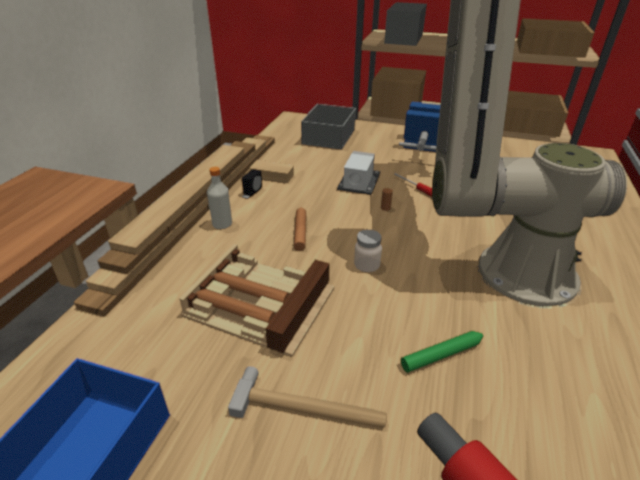

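Scene (289,289) shows the loose brown dowel. In the same picture, look-alikes are the green one (415,188), racked dowels (428,288) and (458,288), and the brown stub (218,227). I choose (289,289): it is brown, lies on the bench and is about 180 mm long. The gauge is at (153,252), the rack at (425,287), and the cap is the dark hood at (425,247).

```bash
cat >> h.py <<'E'
def go(xyz,yaw,s=None):
    "slide (mm) and angular (deg) to reach tool-down pose with tool x at yaw (deg)"
    s=s or get_state(); r=rot(s["orientation"])
    t=R.from_matrix([[np.cos(np.radians(yaw)),np.sin(np.radians(yaw)),0],[np.sin(np.radians(yaw)),-np.cos(np.radians(yaw)),0],[0,0,-1]])
    print("slide",(r.inv().apply(np.array(xyz)-s["tcp_pos"])*1000).round(1).tolist(),"ang",np.degrees((r.inv()*t).as_rotvec()).round(2).tolist(),"clock",round(s["clock"],2))
E
python3 - <<'E'
from h import *
go([.52,-.12,.34],90)
p=shot("wrist");print(np.array(p["tool_from_camera"]).round(3),p["fovy"])
E
```

```text
slide [430.4, -259.5, -97.7] ang [0.0, 0.0, -66.75] clock 1.6
[[ 0.    -0.948 -0.319  0.082]
 [ 1.    -0.     0.     0.   ]
 [-0.    -0.319  0.948 -0.133]
 [ 0.     0.     0.     1.   ]] 68.21390791855384
```

Call:
jog_arm:
  moves:
    - {"fingers": 0, "slide": [430, -260, -98], "angular": [0, 0, -66.75]}
    - {"slide": [430, -260, -98], "angular": [0, 0, -66.75]}
    - {"slide": [430, -260, -98], "angular": [0, 0, -66.75]}
    - {"slide": [430, -260, -98], "angular": [0, 0, -66.75]}
    - {"slide": [430, -260, -98], "angular": [0, 0, -66.75]}
    - {"slide": [430, -260, -98], "angular": [0, 0, -66.75]}
    - {"slide": [430, -260, -98], "angular": [0, 0, -66.75]}
    - {"slide": [430, -260, -98], "angular": [0, 0, -66.75]}
    - {"slide": [430, -260, -98], "angular": [0, 0, -66.75]}
    - {"slide": [430, -260, -98], "angular": [0, 0, -66.75]}

```text
schema error: expected keys fingers, slide, angular
```

Call:
jog_arm:
  moves:
    - {"fingers": 0, "slide": [430, -260, -98], "angular": [0, 0, -66.75]}
    - {"fingers": 0, "slide": [430, -260, -98], "angular": [0, 0, -66.75]}
    - {"fingers": 0, "slide": [430, -260, -98], "angular": [0, 0, -66.75]}
    - {"fingers": 0, "slide": [430, -260, -98], "angular": [0, 0, -66.75]}
    - {"fingers": 0, "slide": [430, -260, -98], "angular": [0, 0, -66.75]}
    - {"fingers": 0, "slide": [430, -260, -98], "angular": [0, 0, -66.75]}
    - {"fingers": 0, "slide": [430, -260, -98], "angular": [0, 0, -66.75]}
    - {"fingers": 0, "slide": [430, -260, -98], "angular": [0, 0, -66.75]}
    - {"fingers": 0, "slide": [430, -260, -98], "angular": [0, 0, -66.75]}
    - {"fingers": 0, "slide": [430, -260, -98], "angular": [0, 0, -66.75]}

```text
clock: 2.48
tcp_pos: [0.4658, -0.1939, 0.3228]
orientation: [0.0, 0.705, 0.709, 0.0]
wrist_force: [0.4, -1.2, 0.0]
finger_gap: 0.0856
grip_force: 0.0
```

Call:
jog_arm:
  moves:
    - {"fingers": 0, "slide": [60, 50, -17], "angular": [0, 0, 0]}
    - {"fingers": 0, "slide": [60, 50, -17], "angular": [0, 0, 0]}
    - {"fingers": 0, "slide": [60, 50, -17], "angular": [0, 0, 0]}
    - {"fingers": 0, "slide": [60, 50, -17], "angular": [0, 0, 0]}

```text
clock: 2.82
tcp_pos: [0.5162, -0.134, 0.3393]
orientation: [0.0, 0.706, 0.709, 0.0]
wrist_force: [0.1, -0.0, -0.2]
finger_gap: 0.0851
grip_force: 0.0
```

```bash
cat > look.py <<'E'
from h import *
import sys
name=sys.argv[1]; H=dict(dowel_mid=.015,dowel=.015,bore_mouth=.045,gauge=0,free_bay=.037,mate0_mid=.037,mate1_mid=.037,cap_back=.04,rack=0,jar=0,stub=0,glue=0)
p=shot("wrist"); save(p,name)
for t in sys.argv[2:]:
    for d in tip_of(t,p)[:2]: print(t,np.round(d["point"]),round(d["p"],2),onz(p,d["point"],H[t])[:2].round(4))
s=get_state();print(s["clock"],s["tcp_pos"].round(4),s["wrist_force"].round(1))
E
python3 look.py w1.png dowel_mid dowel bore_mouth gauge stub jar glue
```

```text
dowel_mid [362.  78.] 0.77 [ 0.5696 -0.0032]
dowel [360.  80.] 0.77 [ 0.5671 -0.0054]
bore_mouth [292. 276.] 0.96 [ 0.4839 -0.2478]
gauge [296. 267.] 0.59 [ 0.4855 -0.2542]
stub [219. 221.] 0.96 [ 0.3805 -0.1855]
jar [296. 267.] 0.64 [ 0.4869 -0.2537]
glue [538.  53.] 0.75 [0.7859 0.0298]
3.2167 [ 0.5144 -0.1367  0.339 ] [0.7 0.7 0.9]
```

View pics/w1.png

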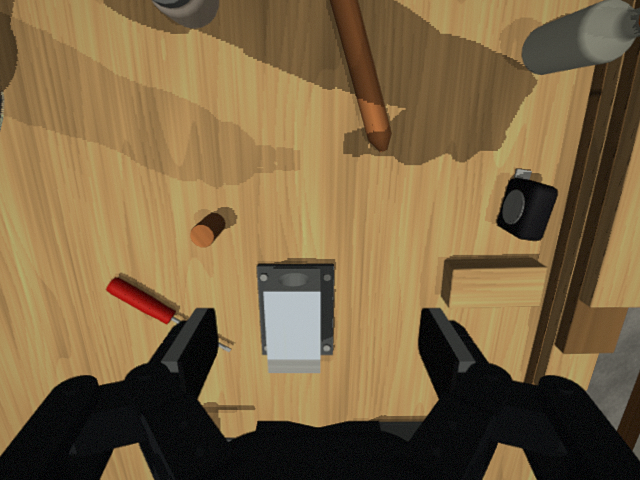

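The tapered-looking end is at (380,143), which still has to be felt. The gauge foot corners are at (258,264) and (335,263), with the mouth toward +y, and the stub is at (205,235). Next I measure the gauge's yaw and the dowel's axis.

```bash
cat > meas.py <<'E'
from h import *
p=dict(shot("wrist")); im=p["color"]; hsv=cv2.cvtColor(im,cv2.COLOR_RGB2HSV)
# dowel: saturated reddish brown, upper part
m=((hsv[...,0]<13)&(hsv[...,1]>130)&(hsv[...,2]>40)).astype(np.uint8); 
n,l,st,c=cv2.connectedComponentsWithStats(m)
print([(st[i].tolist()) for i in range(1,n) if st[i][4]>300])
f=lambda pts,z:np.array([onz(p,q,z) for q in pts])
foot=f([(258,264),(335,264),(335,354),(262,355)],.01);print(foot.round(4))
top=f([(264.5,291),(321,291.5),(320,359),(266,359)],.08);print(top.round(4))
for a in[(258,264,335,264),]: pass
g=cv2.cvtColor(im,cv2.COLOR_RGB2GRAY)
w=(hsv[...,1]<40)&(hsv[...,2]>190); w[:280]=0;w[365:]=0;w[:,:250]=0;w[:,340:]=0
ct=max(cv2.findContours(w.astype(np.uint8),0,2)[0],key=cv2.contourArea)
ap=cv2.approxPolyDP(ct,4,True)[:,0];print(ap.tolist(),f(ap,.08)[:,:2].round(4).tolist())
E
python3 meas.py
```

```text
[[108, 277, 70, 47, 1231]]
[[ 0.4305 -0.2468  0.01  ]
 [ 0.5391 -0.247   0.01  ]
 [ 0.5412 -0.398   0.01  ]
 [ 0.4278 -0.3998  0.01  ]]
[[ 0.4492 -0.2536  0.08  ]
 [ 0.5187 -0.2544  0.08  ]
 [ 0.5175 -0.3538  0.08  ]
 [ 0.446  -0.3538  0.08  ]]
[[266, 291], [271, 357], [320, 357], [321, 290]] [[0.4511, -0.2536], [0.4527, -0.3506], [0.5175, -0.3507], [0.5187, -0.2523]]
```

```bash
python3 - <<'E'
from h import *
p=shot("wrist"); 
a=onz(p,(380,143),.015);b=onz(p,(345,8),.015);print(a,b,np.degrees(np.arctan2(*(b-a)[[1,0]])))
q=shot("scene");a=onz(q,(250,295),.015);b=onz(q,(331,281),.015);print(a,b,np.degrees(np.arctan2(*(b-a)[[1,0]])))
go([.57,.03,.25],98)
hsv=cv2.cvtColor(p["color"],cv2.COLOR_RGB2HSV);print(hsv[90,368],hsv[30,350],hsv[90,300])
E
```

```text
[ 0.59307889 -0.08136935  0.015     ] [0.54623516 0.06758685 0.015     ] 107.45731351551883
[ 0.5916567  -0.08070674  0.015     ] [0.54686389 0.08781802 0.015     ] 104.88470527996878
slide [166.4, 55.1, 89.1] ang [0.0, 0.01, -8.06] clock 3.37
[ 13 179  97] [ 13 170  96] [ 21 111 182]
```

```bash
python3 -c "
from h import *
go([.56,.03,.2],106)"
```

```text
slide [166.3, 45.1, 139.1] ang [0.0, 0.01, -16.06] clock 3.37
```

Call:
jog_arm:
  moves:
    - {"fingers": 0, "slide": [166, 45, 139], "angular": [0, 0, -16]}
    - {"fingers": 0, "slide": [166, 45, 139], "angular": [0, 0, -16]}
    - {"fingers": 0, "slide": [166, 45, 139], "angular": [0, 0, -16]}
    - {"fingers": 0, "slide": [166, 45, 139], "angular": [0, 0, -16]}
    - {"fingers": 0, "slide": [166, 45, 139], "angular": [0, 0, -16]}
    - {"fingers": 0, "slide": [166, 45, 139], "angular": [0, 0, -16]}
    - {"fingers": 0, "slide": [166, 45, 139], "angular": [0, 0, -16]}

```text
clock: 3.95
tcp_pos: [0.5585, 0.0326, 0.1971]
orientation: [-0.002, 0.6, 0.8, -0.001]
wrist_force: [-0.4, -0.5, 0.5]
finger_gap: 0.0851
grip_force: 0.0
```

```bash
cat >> h.py <<'E'
def axis(p,z=.015,seed=None):
    "brown dowel axis from colour: centre, yaw(deg), length on plane z"
    hsv=cv2.cvtColor(p["color"],cv2.COLOR_RGB2HSV)
    m=((hsv[...,0]<17)&(hsv[...,1]>145)&(hsv[...,2]>40)).astype(np.uint8)
    m=cv2.morphologyEx(m,cv2.MORPH_OPEN,np.ones((5,5)))
    n,l,st,c=cv2.connectedComponentsWithStats(m)
    out=[]
    for i in range(1,n):
        if st[i][4]>2000:
            (cx,cy),wh,a=r=cv2.minAreaRect(np.argwhere(l==i)[:,::-1].astype(np.float32))
            b=cv2.boxPoints(r); e=sorted([(np.linalg.norm(b[0]-b[1]),0),(np.linalg.norm(b[1]-b[2]),1)])[0][1]
            E1=(b[e]+b[(e+1)%4])/2;E2=(b[(e+2)%4]+b[(e+3)%4])/2
            A=onz(p,E1,z);B=onz(p,E2,z)
            if A[1]>B[1]: A,B=B,A
            out.append((st[i].tolist(),((A+B)/2).round(4),A.round(4),B.round(4),round(np.degrees(np.arctan2(*(B-A)[[1,0]])),1),round(np.linalg.norm(B-A),4)))
    for o in out: print(o)
E
python3 - <<'E'
from h import *
p=shot("wrist");save(p,"w2.png");axis(p);print([(np.round(d["point"]),round(d["p"],2),onz(p,d["point"],.015)) for d in tip_of("dowel_mid",p)])
print(get_state()["tcp_pos"])
E
```

```text
([302, 155, 36, 182, 5498], array([ 0.5705, -0.0033,  0.015 ]), array([ 0.5976, -0.0908,  0.015 ]), array([0.5434, 0.0842, 0.015 ]), np.float64(107.2), np.float64(0.1832))
[(array([320., 253.]), 0.65, array([ 0.57098768, -0.00300351,  0.015     ]))]
[0.55998306 0.03002459 0.2003308 ]
```

View pics/w2.png

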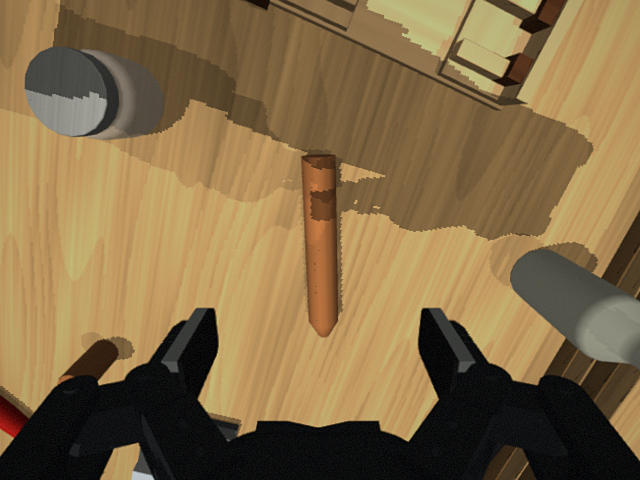

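Taper-looking end is at (323,335), the square one at (318,156), the axis is at 107.2° and the length reads 183 mm, so it matches the dowel. The glue (575,290) and jar (75,90) are clear.

```bash
python3 -c "
from h import *
go([.5529,.0543,.014],107.2)"
```

```text
slide [25.4, -0.0, 186.3] ang [-0.03, 0.03, -1.15] clock 4.05
```

Call:
jog_arm:
  moves:
    - {"fingers": 0.2, "slide": [25, 0, 100], "angular": [0, 0, -1.2]}
    - {"fingers": 0.2, "slide": [25, 0, 100], "angular": [0, 0, -1.2]}
    - {"fingers": 0.2, "slide": [25, 0, 160], "angular": [0, 0, -1.2]}
    - {"fingers": 0.2, "slide": [25, 0, 160], "angular": [0, 0, -1.2]}
    - {"fingers": 0.2, "slide": [25, 0, 186], "angular": [0, 0, -1.2]}
    - {"fingers": 0.2, "slide": [25, 0, 186], "angular": [0, 0, -1.2]}
    - {"fingers": 0.2, "slide": [25, 0, 186], "angular": [0, 0, -1.2]}
    - {"fingers": 0.6, "slide": [25, 0, 186], "angular": [0, 0, -1.2]}
    - {"fingers": 1, "slide": [25, 0, 186], "angular": [0, 0, -1.2]}
    - {"fingers": 1, "slide": [25, 0, 186], "angular": [0, 0, -1.2]}
  squeeze: 60

```text
clock: 4.88
tcp_pos: [0.5554, 0.0537, 0.0167]
orientation: [0.002, 0.594, 0.805, 0.001]
wrist_force: [-0.6, -1.0, 0.8]
finger_gap: 0.0323
grip_force: 0.1
```

Call:
jog_arm:
  moves:
    - {"fingers": 1, "slide": [0, 0, 0], "angular": [0, 0, 0]}
    - {"fingers": 1, "slide": [0, 0, 0], "angular": [0, 0, 0]}
    - {"fingers": 1, "slide": [0, 0, 0], "angular": [0, 0, 0]}
    - {"fingers": 1, "slide": [0, 0, 0], "angular": [0, 0, 0]}

```text
clock: 5.22
tcp_pos: [0.5552, 0.0538, 0.0168]
orientation: [0.002, 0.594, 0.805, 0.001]
wrist_force: [-1.1, -1.2, 8.4]
finger_gap: 0.0278
grip_force: 59.0
```

Call:
jog_arm:
  moves:
    - {"fingers": 1, "slide": [0, 0, -30], "angular": [0, 0, 0]}
    - {"fingers": 1, "slide": [0, 0, -60], "angular": [0, 0, 0]}
    - {"fingers": 1, "slide": [0, 0, -90], "angular": [0, 0, 0]}
    - {"fingers": 1, "slide": [0, 0, -90], "angular": [0, 0, 0]}

```text
clock: 5.55
tcp_pos: [0.5575, 0.0541, 0.1114]
orientation: [0.005, 0.593, 0.805, 0.003]
wrist_force: [0.8, -0.9, -0.1]
finger_gap: 0.0276
grip_force: 59.9
```

```bash
python3 -c "
from h import *
go([.484,-.066,.10],90);s=get_state();print(s['wrist_force'],s['ft_torque'],s['finger_gap'],s['tcp_pos'])"
```

```text
slide [-93.0, -105.9, 10.6] ang [0.66, 0.14, 17.21] clock 5.55
[ 0.82259594 -0.94766639 -0.06719625] [ 0.02118695 -0.09473922 -0.02373848] 0.02756663891566586 [0.55747246 0.05413255 0.11139692]
```

Call:
jog_arm:
  moves:
    - {"fingers": 1, "slide": [-30, -35, 10], "angular": [0, 0, 6]}
    - {"fingers": 1, "slide": [-60, -70, 10], "angular": [0, 0, 12]}
    - {"fingers": 1, "slide": [-93, -106, 10], "angular": [0, 0, 17.2]}
    - {"fingers": 1, "slide": [-93, -106, 10], "angular": [0, 0, 17.2]}
    - {"fingers": 1, "slide": [-93, -106, 10], "angular": [0, 0, 17.2]}
    - {"fingers": 1, "slide": [-93, -106, 10], "angular": [0, 0, 17.2]}

```text
clock: 6.05
tcp_pos: [0.4795, -0.0667, 0.0949]
orientation: [0.001, 0.708, 0.706, 0.001]
wrist_force: [-0.7, 0.4, -0.3]
finger_gap: 0.0282
grip_force: 59.9
```

```bash
python3 - <<'E'
from h import *
s=get_state();t=s["tcp_pos"];print(t,s["orientation"].round(4),s["finger_gap"])
p=shot("wrist");save(p,"w3.png");axis(p,t[2]+.001)
print([(np.round(d["point"]),round(d["p"],2),onz(p,d["point"],.045)) for d in tip_of("bore_mouth",p)])
rs=[]
for n in("scene","side"):
    q=shot(n);save(q,n+"3.png")
    b=tip_of("bore_mouth",q);print(n,[(np.round(d["point"]),round(d["p"],2)) for d in b][:1])
    d=tip_of("dowel_mid",q);print(n,[(np.round(e["point"]),round(e["p"],2)) for e in d][:2]);print("expected mid px",proj(q,t+[0,-.06,0.001]))
E
```

```text
[ 0.47953516 -0.06670367  0.09485254] [7.000e-04 7.078e-01 7.064e-01 6.000e-04] 0.028186768528639827
([282, 240, 73, 188, 12213], array([ 0.48  , -0.0773,  0.0959]), array([ 0.4799, -0.1252,  0.0959]), array([ 0.4801, -0.0294,  0.0959]), np.float64(89.9), np.float64(0.0958))
[]
scene [(array([177., 253.]), 0.57)]
scene [(array([412., 191.]), 0.97), (array([235., 232.]), 0.95)]
expected mid px [[231.84573172 231.02487051]]
side [(array([355., 177.]), 0.75)]
side [(array([347., 186.]), 0.82), (array([442., 350.]), 0.79)]
expected mid px [[345.98392116 183.03956939]]
```

View pics/w3.png

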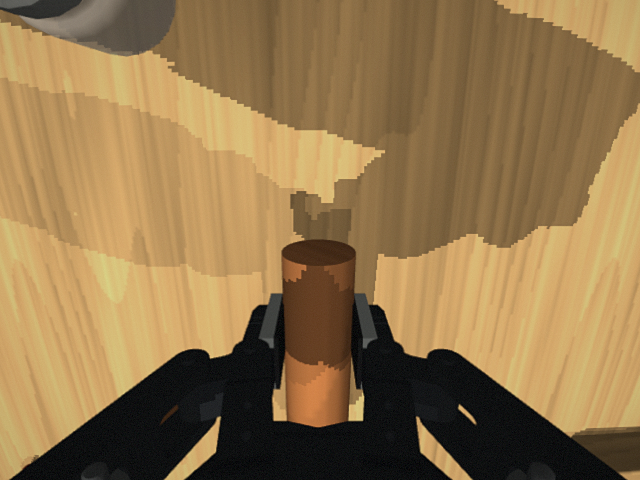

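Dowel's square end shows at (318,250), centred between the pads with its axis at 89.9°, so the yaw is good. Next I check the pitch in the scene view.

```bash
python3 - <<'E'
import cv2
from h import *
im=cv2.imread("pics/scene3.png")[190:290,110:290]; cv2.imwrite("pics/c3.png",cv2.resize(im,None,fx=4,fy=4,interpolation=cv2.INTER_CUBIC))
q=shot("scene"); t=get_state()["tcp_pos"]
for dy in(-.15,-.132,.03): print(dy,((proj(q,t+[0,dy,.001])-[110,190])*4).round(),((proj(q,t+[0.015,dy,.001])-[110,190])*4).round())
E
```

```text
-0.15 [[325. 164.]] [[319. 181.]]
-0.132 [[358. 164.]] [[353. 182.]]
0.03 [[656. 167.]] [[654. 184.]]
```

View pics/c3.png

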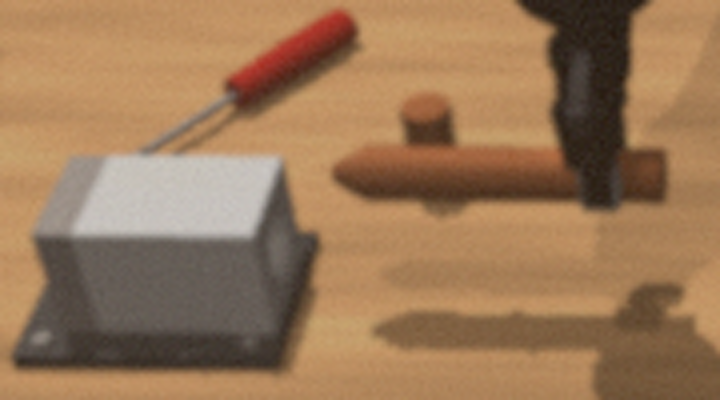

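Crop: the dowel runs from (333,173) to (665,175), level within 0.5°, with the tapered-looking end ahead. The gauge mouth face is at (275,250). Lowering to bore height.

```bash
python3 -c "
from h import *
go([.484,-.08,.047],90)"
```

```text
slide [-14.6, 4.4, 46.9] ang [-0.0, 0.0, 0.07] clock 6.5
```

Call:
jog_arm:
  moves:
    - {"fingers": 1, "slide": [-15, 4.4, 25], "angular": [0, 0, 0]}
    - {"fingers": 1, "slide": [-15, 4.4, 47], "angular": [0, 0, 0]}
    - {"fingers": 1, "slide": [-15, 4.4, 47], "angular": [0, 0, 0]}
    - {"fingers": 1, "slide": [-15, 4.4, 47], "angular": [0, 0, 0]}
    - {"fingers": 1, "slide": [-15, 4.4, 47], "angular": [0, 0, 0]}
    - {"fingers": 1, "slide": [-15, 4.4, 47], "angular": [0, 0, 0]}

```text
clock: 7.0
tcp_pos: [0.4846, -0.0809, 0.0482]
orientation: [0.001, 0.707, 0.707, 0.0]
wrist_force: [1.2, 0.4, -1.1]
finger_gap: 0.0279
grip_force: 59.9
```

```bash
python3 - <<'E'
from h import *
s=get_state();t=s["tcp_pos"];print(t)
q=shot("scene");save(q,"scene4.png")
im=cv2.imread("pics/scene4.png")[210:290,110:290]; cv2.imwrite("pics/c4.png",cv2.resize(im,None,fx=4,fy=4,interpolation=cv2.INTER_CUBIC))
E
```

```text
[ 0.48455984 -0.08093744  0.04821139]
```

View pics/c4.png

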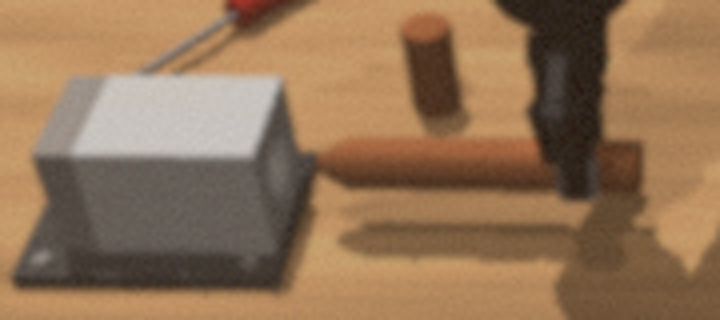

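```bash
python3 - <<'E'
from h import *
q=shot("scene");f=lambda X:((proj(q,X)-[110,210])*4).round().tolist()
print(f([[.519,-.251,.08],[.449,-.251,.08],[.519,-.251,.01],[.484,-.251,.045],[.484,-.228,.046],[.484,-.044,.046]]))
E
```

```text
[[248.0, 151.0], [279.0, 71.0], [272.0, 248.0], [275.0, 159.0], [316.0, 158.0], [645.0, 162.0]]
```

Call:
jog_arm:
  moves:
    - {"fingers": 1, "slide": [-8, -0.5, 1], "angular": [0, 0, 0]}
    - {"fingers": 1, "slide": [-16, -0.5, 1], "angular": [0, 0, 0]}
    - {"fingers": 1, "slide": [-24, -0.5, 1], "angular": [0, 0, 0]}
    - {"fingers": 1, "slide": [-32, -0.5, 1], "angular": [0, 0, 0]}
    - {"fingers": 1, "slide": [-40, -0.5, 1], "angular": [0, 0, 0]}
    - {"fingers": 1, "slide": [-48, -0.5, 1], "angular": [0, 0, 0]}
    - {"fingers": 1, "slide": [-56, -0.5, 1], "angular": [0, 0, 0]}

```text
clock: 7.68
tcp_pos: [0.4834, -0.1381, 0.0461]
orientation: [0.0, 0.707, 0.707, 0.0]
wrist_force: [0.4, 1.0, -1.8]
finger_gap: 0.0277
grip_force: 59.9
```

Call:
jog_arm:
  moves:
    - {"fingers": 1, "slide": [-10, 0, 0], "angular": [0, 0, 0]}
    - {"fingers": 1, "slide": [-20, 0, 0], "angular": [0, 0, 0]}
    - {"fingers": 1, "slide": [-30, 0, 0], "angular": [0, 0, 0]}
    - {"fingers": 1, "slide": [-40, 0, 0], "angular": [0, 0, 0]}
    - {"fingers": 1, "slide": [-50, 0, 0], "angular": [0, 0, 0]}
    - {"fingers": 1, "slide": [-56, 0, 0], "angular": [0, 0, 0]}
    - {"fingers": 1, "slide": [-58, 0, 0], "angular": [0, 0, 0]}

```text
clock: 8.27
tcp_pos: [0.4835, -0.1963, 0.0461]
orientation: [0.0, 0.708, 0.707, 0.0]
wrist_force: [0.8, 1.0, -0.1]
finger_gap: 0.0277
grip_force: 59.9
```

Call:
jog_arm:
  moves:
    - {"fingers": 1, "slide": [-3, 0, 0], "angular": [0, 0, 0]}
    - {"fingers": 1, "slide": [-6, 0, 0], "angular": [0, 0, 0]}
    - {"fingers": 1, "slide": [-8, 0, 0], "angular": [0, 0, 0]}
    - {"fingers": 1, "slide": [-10, 0, 0], "angular": [0, 0, 0]}

```text
clock: 8.6
tcp_pos: [0.4832, -0.2048, 0.0461]
orientation: [-0.0, 0.707, 0.707, 0.0]
wrist_force: [0.7, 0.6, -0.0]
finger_gap: 0.0276
grip_force: 59.9
```

Call:
jog_arm:
  moves:
    - {"fingers": 1, "slide": [-2, 0, 0], "angular": [0, 0, 0]}
    - {"fingers": 1, "slide": [-4, 0, 0], "angular": [0, 0, 0]}
    - {"fingers": 1, "slide": [-6, 0, 0], "angular": [0, 0, 0]}
    - {"fingers": 1, "slide": [-6, 0, 0], "angular": [0, 0, 0]}

```text
clock: 8.93
tcp_pos: [0.4833, -0.2113, 0.0461]
orientation: [0.0, 0.707, 0.707, -0.0]
wrist_force: [1.0, -0.2, 0.4]
finger_gap: 0.0275
grip_force: 59.9
```

Call:
jog_arm:
  moves:
    - {"fingers": 1, "slide": [-2, 0, 0], "angular": [0, 0, 0]}
    - {"fingers": 1, "slide": [-4, 0, 0], "angular": [0, 0, 0]}
    - {"fingers": 1, "slide": [-4, 0, 0], "angular": [0, 0, 0]}

```text
clock: 9.18
tcp_pos: [0.4837, -0.2142, 0.046]
orientation: [-0.0, 0.707, 0.708, 0.001]
wrist_force: [3.6, 4.7, 1.0]
finger_gap: 0.0282
grip_force: 60.0
```

Call:
jog_arm:
  moves:
    - {"fingers": 1, "slide": [-2, 0, 0], "angular": [0, 0, 0]}
    - {"fingers": 1, "slide": [-3, 0, 0], "angular": [0, 0, 0]}
    - {"fingers": 1, "slide": [-3, 0, 0], "angular": [0, 0, 0]}

```text
clock: 9.43
tcp_pos: [0.4838, -0.2156, 0.0459]
orientation: [-0.001, 0.706, 0.708, 0.002]
wrist_force: [4.1, 9.2, 1.0]
finger_gap: 0.0283
grip_force: 60.1
```

Call:
jog_arm:
  moves:
    - {"fingers": 1, "slide": [-2, 0, 0], "angular": [0, 0, 0]}
    - {"fingers": 1, "slide": [-3, 0, 0], "angular": [0, 0, 0]}
    - {"fingers": 1, "slide": [-3, 0, 0], "angular": [0, 0, 0]}

```text
clock: 9.68
tcp_pos: [0.4836, -0.2164, 0.0456]
orientation: [-0.003, 0.706, 0.709, 0.004]
wrist_force: [6.0, 16.2, 1.2]
finger_gap: 0.0281
grip_force: 60.2
```

It stopped at TCP y = -0.2164. That is about 112 mm of depth at 16 N, where a square end would have stopped at about -0.204. So the gauged end (-y, tool -x) is the tapered one. Withdrawing and putting it down.

Call:
jog_arm:
  moves:
    - {"fingers": 1, "slide": [15, 0, 0], "angular": [0, 0, 0]}
    - {"fingers": 1, "slide": [35, 0, 0], "angular": [0, 0, 0]}
    - {"fingers": 1, "slide": [60, 0, 0], "angular": [0, 0, 0]}
    - {"fingers": 1, "slide": [85, 0, 0], "angular": [0, 0, 0]}
    - {"fingers": 1, "slide": [115, 0, 0], "angular": [0, 0, 0]}
    - {"fingers": 1, "slide": [155, 0, 0], "angular": [0, 0, 0]}
    - {"fingers": 1, "slide": [195, 30, 0], "angular": [0, 0, 0]}
    - {"fingers": 1, "slide": [230, 50, 10], "angular": [0, 0, 0]}
    - {"fingers": 1, "slide": [240, 50, 20], "angular": [0, 0, 0]}
    - {"fingers": 1, "slide": [240, 50, 20], "angular": [0, 0, 0]}

```text
clock: 10.52
tcp_pos: [0.5329, 0.0225, 0.0244]
orientation: [-0.001, 0.706, 0.709, -0.001]
wrist_force: [-0.8, -0.4, -1.3]
finger_gap: 0.0279
grip_force: 59.9
```

Call:
jog_arm:
  moves:
    - {"fingers": 1, "slide": [0, 0, 0], "angular": [0, 0, 0]}
    - {"fingers": 1, "slide": [0, 0, 0], "angular": [0, 0, 0]}

```text
clock: 10.68
tcp_pos: [0.5325, 0.0187, 0.0259]
orientation: [-0.0, 0.707, 0.707, -0.001]
wrist_force: [-0.3, -0.2, -1.1]
finger_gap: 0.0273
grip_force: 59.9
```

```bash
python3 -c "
from h import *
t=get_state()['tcp_pos'];go([t[0],t[1],.0175],90);print(t)"
```

```text
slide [0.0, 0.0, 8.4] ang [-0.08, 0.05, -0.01] clock 10.68
[0.53245443 0.01872666 0.02585692]
```

Call:
jog_arm:
  moves:
    - {"fingers": 1, "slide": [0, 0, 4], "angular": [0, 0, 0]}
    - {"fingers": 1, "slide": [0, 0, 8], "angular": [0, 0, 0]}
    - {"fingers": 1, "slide": [0, 0, 9.5], "angular": [0, 0, 0]}
    - {"fingers": 1, "slide": [0, 0, 9.5], "angular": [0, 0, 0]}
    - {"fingers": 1, "slide": [0, 0, 9.5], "angular": [0, 0, 0]}

```text
clock: 11.1
tcp_pos: [0.5331, 0.018, 0.0168]
orientation: [0.0, 0.708, 0.707, -0.0]
wrist_force: [-0.8, -2.0, 3.3]
finger_gap: 0.0278
grip_force: 60.3
```

Call:
jog_arm:
  moves:
    - {"fingers": 0.4, "slide": [0, 0, 0], "angular": [0, 0, 0]}
    - {"fingers": 0.2, "slide": [0, 0, 0], "angular": [0, 0, 0]}
    - {"fingers": 0, "slide": [0, 0, 0], "angular": [0, 0, 0]}
    - {"fingers": 0, "slide": [0, 0, 0], "angular": [0, 0, 0]}
    - {"fingers": 0, "slide": [0, 0, -30], "angular": [0, 0, 0]}
    - {"fingers": 0, "slide": [0, 0, -70], "angular": [0, 0, 0]}
    - {"fingers": 0, "slide": [-40, 0, -110], "angular": [0, 0, 0]}
    - {"fingers": 0, "slide": [-40, 0, -150], "angular": [0, 0, 0]}
    - {"fingers": 0, "slide": [-40, 0, -150], "angular": [0, 0, 0]}
    - {"fingers": 0, "slide": [-40, 0, -150], "angular": [0, 0, 0]}

```text
clock: 11.93
tcp_pos: [0.536, -0.0221, 0.1707]
orientation: [0.003, 0.708, 0.707, 0.002]
wrist_force: [0.9, 0.1, -1.2]
finger_gap: 0.0849
grip_force: 0.0
```

```bash
python3 - <<'E'
from h import *
p=shot("wrist");save(p,"w5.png");axis(p);print([(np.round(d["point"]),round(d["p"],2),onz(p,d["point"],.015)) for d in tip_of("dowel_mid",p)])
print(get_state()["tcp_pos"])
p=shot("wrist");axis(p)
E
```

```text
([295, 133, 37, 203, 6731], array([ 0.5337, -0.0415,  0.015 ]), array([ 0.5332, -0.1333,  0.015 ]), array([0.5342, 0.0504, 0.015 ]), np.float64(89.7), np.float64(0.1837))
[(array([314., 242.]), 0.76, array([ 0.53497994, -0.04026008,  0.015     ]))]
[ 0.53328679 -0.02085522  0.16635881]
([299, 135, 38, 205, 6896], array([ 0.5337, -0.0414,  0.015 ]), array([ 0.5336, -0.1333,  0.015 ]), array([0.5337, 0.0505, 0.015 ]), np.float64(90.0), np.float64(0.1838))
```

Dowel put down and lying at yaw 90°. Before regrasping I take one look at the rack from above.

Call:
jog_arm:
  moves:
    - {"fingers": 0, "slide": [40, 0, -40], "angular": [0, 0, 0]}
    - {"fingers": 0, "slide": [270, 15, -130], "angular": [0, 0, 0]}
    - {"fingers": 0, "slide": [270, 15, -130], "angular": [0, 0, 0]}
    - {"fingers": 0, "slide": [270, 15, -130], "angular": [0, 0, 0]}
    - {"fingers": 0, "slide": [270, 15, -130], "angular": [0, 0, 0]}
    - {"fingers": 0, "slide": [270, 15, -130], "angular": [0, 0, 0]}
    - {"fingers": 0, "slide": [270, 15, -130], "angular": [0, 0, 0]}
    - {"fingers": 0, "slide": [270, 15, -130], "angular": [0, 0, 0]}
    - {"fingers": 0, "slide": [270, 15, -130], "angular": [0, 0, 0]}
    - {"fingers": 0, "slide": [270, 15, -130], "angular": [0, 0, 0]}

```text
clock: 12.92
tcp_pos: [0.5474, 0.2497, 0.2943]
orientation: [-0.001, 0.706, 0.708, -0.002]
wrist_force: [0.4, -0.7, -0.1]
finger_gap: 0.0856
grip_force: 0.0
```

```bash
sleep 0; python3 - <<'E'
from h import *
get_state();shot("wrist")
p=shot("wrist");save(p,"w6.png");axis(p,.037)
for t,z in(("free_bay",.037),("mate0_mid",.037),("mate1_mid",.037),("cap_back",.04),("rack",0)):
    print(t,[(np.round(d["point"]),round(d["p"],2),onz(p,d["point"],z)[:2].round(4)) for d in tip_of(t,p)[:3]])
print(get_state()["tcp_pos"])
E
```

```text
([222, 32, 42, 114, 3979], array([0.4692, 0.3594, 0.037 ]), array([0.4637, 0.3053, 0.037 ]), array([0.4747, 0.4136, 0.037 ]), np.float64(84.2), np.float64(0.1088))
([278, 81, 175, 47, 5040], array([0.5967, 0.3459, 0.037 ]), array([0.688, 0.336, 0.037]), array([0.5054, 0.3558, 0.037 ]), np.float64(173.8), np.float64(0.1837))
([273, 144, 167, 43, 4379], array([0.5893, 0.2838, 0.037 ]), array([0.6805, 0.2738, 0.037 ]), array([0.4981, 0.2937, 0.037 ]), np.float64(173.8), np.float64(0.1835))
free_bay [(array([350., 222.]), 0.83, array([0.5836, 0.22  ])), (array([187., 309.]), 0.22, array([0.3826, 0.1068]))]
mate0_mid [(array([354., 167.]), 0.85, array([0.5869, 0.2816]))]
mate1_mid [(array([366., 107.]), 0.8, array([0.5975, 0.344 ]))]
cap_back [(array([227., 155.]), 0.92, array([0.4502, 0.2953])), (array([188., 309.]), 0.62, array([0.3851, 0.1085]))]
rack [(array([326., 158.]), 0.92, array([0.5561, 0.2884]))]
[0.54824278 0.24786933 0.29617996]
```

View pics/w6.png

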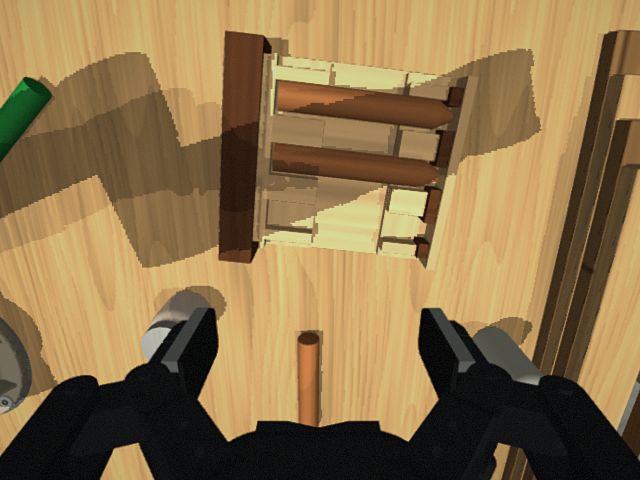

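Rack seen: mates at (350,103) and (355,165), tapers to the right at the dark cheeks, cap at (243,148). The free bay is at (345,220) and the loose dowel is at (308,380). Rack yaw is about -6.4°, free_bay about (0.5825, 0.222). Going to the dowel's middle.

```bash
python3 -c "
from h import *
go([.5337,-.0412,.0155],90)"
```

```text
slide [-289.0, -13.9, 280.8] ang [-0.04, 0.02, -0.1] clock 13.27
```

Call:
jog_arm:
  moves:
    - {"fingers": 0, "slide": [-289, -14, 180], "angular": [0, 0, 0]}
    - {"fingers": 0, "slide": [-289, -14, 180], "angular": [0, 0, 0]}
    - {"fingers": 0, "slide": [-289, -14, 180], "angular": [0, 0, 0]}
    - {"fingers": 0, "slide": [-289, -14, 180], "angular": [0, 0, 0]}
    - {"fingers": 0, "slide": [-289, -14, 180], "angular": [0, 0, 0]}
    - {"fingers": 0, "slide": [-289, -14, 180], "angular": [0, 0, 0]}
    - {"fingers": 0, "slide": [-289, -14, 180], "angular": [0, 0, 0]}
    - {"fingers": 0, "slide": [-289, -14, 180], "angular": [0, 0, 0]}
    - {"fingers": 0, "slide": [-289, -14, 180], "angular": [0, 0, 0]}
    - {"fingers": 0.2, "slide": [-289, -14, 180], "angular": [0, 0, 0]}

```text
clock: 14.1
tcp_pos: [0.5326, -0.0424, 0.1148]
orientation: [-0.001, 0.709, 0.705, -0.001]
wrist_force: [0.2, 0.4, 0.6]
finger_gap: 0.0754
grip_force: 0.0
```

```bash
python3 -c "
from h import *
p=shot('wrist');axis(p)
go([.5337,-.0412,.0155],90);print(get_state()['tcp_pos'])"
```

```text
([295, 101, 48, 254, 10566], array([ 0.5332, -0.041 ,  0.015 ]), array([ 0.5328, -0.1333,  0.015 ]), array([0.5336, 0.0512, 0.015 ]), np.float64(89.7), np.float64(0.1845))
slide [-0.2, 0.3, 100.6] ang [-0.08, -0.04, -0.19] clock 14.15
[ 0.53354791 -0.04103496  0.11611828]
```

Call:
jog_arm:
  moves:
    - {"fingers": 0.2, "slide": [0, 0, 40], "angular": [0, 0, 0]}
    - {"fingers": 0.2, "slide": [0, 0, 75], "angular": [0, 0, 0]}
    - {"fingers": 0.2, "slide": [0, 0, 100], "angular": [0, 0, 0]}
    - {"fingers": 0.2, "slide": [0, 0, 100], "angular": [0, 0, 0]}
    - {"fingers": 0.2, "slide": [0, 0, 100], "angular": [0, 0, 0]}
    - {"fingers": 0.6, "slide": [0, 0, 100], "angular": [0, 0, 0]}
    - {"fingers": 1, "slide": [0, 0, 100], "angular": [0, 0, 0]}
    - {"fingers": 1, "slide": [0, 0, 100], "angular": [0, 0, 0]}
    - {"fingers": 1, "slide": [0, 0, 100], "angular": [0, 0, 0]}
    - {"fingers": 1, "slide": [0, 0, 100], "angular": [0, 0, 0]}
  squeeze: 50

```text
clock: 14.98
tcp_pos: [0.536, -0.0401, 0.0189]
orientation: [0.002, 0.707, 0.707, 0.001]
wrist_force: [-1.5, 2.2, 7.0]
finger_gap: 0.0282
grip_force: 49.1
```

Call:
jog_arm:
  moves:
    - {"fingers": 1, "slide": [0, 0, 0], "angular": [0, 0, 0]}
    - {"fingers": 1, "slide": [0, 0, 0], "angular": [0, 0, 0]}
    - {"fingers": 1, "slide": [0, 0, 0], "angular": [0, 0, 0]}

```text
clock: 15.23
tcp_pos: [0.536, -0.0401, 0.0189]
orientation: [0.002, 0.707, 0.707, 0.001]
wrist_force: [-0.5, 1.4, 6.6]
finger_gap: 0.0283
grip_force: 49.1
```

Call:
jog_arm:
  moves:
    - {"fingers": 1, "slide": [0, 0, -40], "angular": [0, 0, 0]}
    - {"fingers": 1, "slide": [0, 0, -80], "angular": [0, 0, 0]}
    - {"fingers": 1, "slide": [40, 0, -110], "angular": [0, 0, -7]}
    - {"fingers": 1, "slide": [80, 15, -110], "angular": [0, 0, -14]}
    - {"fingers": 1, "slide": [110, 25, -110], "angular": [0, 0, -21]}
    - {"fingers": 1, "slide": [140, 30, -110], "angular": [0, 0, -28]}
    - {"fingers": 1, "slide": [170, 40, -110], "angular": [0, 0, -35]}
    - {"fingers": 1, "slide": [200, 45, -110], "angular": [0, 0, -42]}
    - {"fingers": 1, "slide": [230, 46, -110], "angular": [0, 0, -49]}
    - {"fingers": 1, "slide": [262, 46, -110], "angular": [0, 0, -56]}

```text
clock: 16.07
tcp_pos: [0.5809, 0.2234, 0.1276]
orientation: [0.001, 0.29, 0.957, 0.0]
wrist_force: [1.0, 0.4, -1.5]
finger_gap: 0.028
grip_force: 50.3
```

Call:
jog_arm:
  moves:
    - {"fingers": 1, "slide": [0, 0, 0], "angular": [0, 0, -7]}
    - {"fingers": 1, "slide": [0, 0, 0], "angular": [0, 0, -14]}
    - {"fingers": 1, "slide": [0, 0, 0], "angular": [0, 0, -21]}
    - {"fingers": 1, "slide": [0, 0, 0], "angular": [0, 0, -27.6]}
    - {"fingers": 1, "slide": [0, 0, 0], "angular": [0, 0, -27.6]}
    - {"fingers": 1, "slide": [0, 0, 0], "angular": [0, 0, -27.6]}
    - {"fingers": 1, "slide": [0, 0, 0], "angular": [0, 0, -27.6]}

```text
clock: 16.65
tcp_pos: [0.5804, 0.222, 0.1271]
orientation: [0.0, 0.057, 0.998, 0.0]
wrist_force: [-1.1, 0.2, -0.3]
finger_gap: 0.0281
grip_force: 50.3
```

```bash
python3 - <<'E'
from h import *
s=get_state();t=s["tcp_pos"];print(t,s["wrist_force"],s["finger_gap"])
p=shot("wrist");save(p,"w7.png");axis(p,t[2]-.003)
go([.5825,.222,.09],173.6)
for n in("scene","side"):
    q=shot(n);save(q,n+"7.png")
    print(n,[(np.round(d["point"]),round(d["p"],2)) for d in tip_of("dowel_mid",q)[:3]],proj(q,t-[0,0,.003]).round(1))
E
```

```text
[0.58042767 0.22202648 0.12706914] [-1.09186329  0.18321116 -0.34935581] 0.028147557440465334
([207, 0, 68, 79, 3539], array([0.4692, 0.2084, 0.1241]), array([0.4815, 0.2073, 0.1241]), array([0.4568, 0.2094, 0.1241]), np.float64(175.0), np.float64(0.0248))
([424, 0, 216, 82, 15706], array([0.48  , 0.3093, 0.1241]), array([0.4759, 0.2706, 0.1241]), array([0.4842, 0.348 , 0.1241]), np.float64(83.9), np.float64(0.0779))
([277, 94, 83, 333, 23659], array([0.5663, 0.2237, 0.1241]), array([0.6425, 0.2149, 0.1241]), array([0.4902, 0.2324, 0.1241]), np.float64(173.4), np.float64(0.1534))
([385, 109, 64, 247, 10767], array([0.5515, 0.2637, 0.1241]), array([0.6043, 0.2575, 0.1241]), array([0.4987, 0.2699, 0.1241]), np.float64(173.3), np.float64(0.1063))
([465, 111, 88, 256, 12212], array([0.559 , 0.3009, 0.1241]), array([0.6155, 0.2941, 0.1241]), array([0.5025, 0.3078, 0.1241]), np.float64(173.1), np.float64(0.1138))
slide [-2.1, 0.3, 37.0] ang [0.01, 0.03, -0.14] clock 16.7
scene [(array([403., 256.]), 0.77)] [[400.4 253. ]]
side [(array([443., 348.]), 0.65)] [[260.6 239.2]]
```

View pics/w7.png

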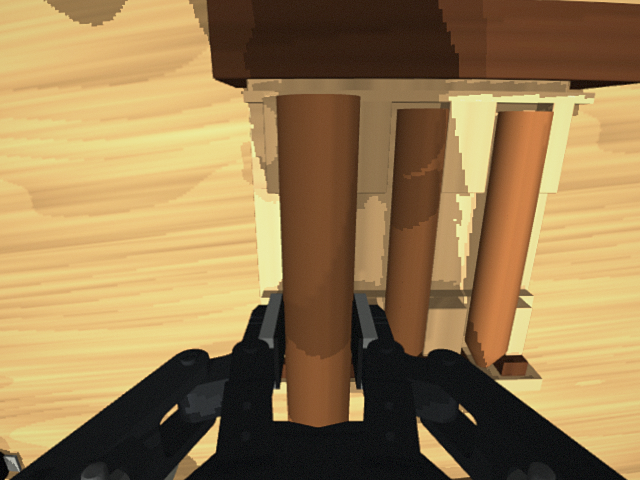

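Held dowel (318,95→425) is parallel to the mates at (420,230) and (510,230), its square end toward the cap. Checking its lateral place against the mates at z = 0.037.

```bash
python3 - <<'E'
from h import *
p=shot("wrist");axis(p,.037)
t=get_state()["tcp_pos"];a=np.radians(-6.4);n=np.array([-np.sin(a),np.cos(a)])
print("tcp lateral",n@t[:2])
# lateral of mates via straight edges at mid rows: print edges at row 200
hsv=cv2.cvtColor(p["color"],cv2.COLOR_RGB2HSV)
for r in(150,200,250):
    m=((hsv[r,:,0]<17)&(hsv[r,:,1]>145)).astype(int);d=np.diff(m)
    s=np.where(d==1)[0];e=np.where(d==-1)[0]
    for x,y in zip(s,e):
        if y-x>20: print(r,x,y,[round(float(n@onz(p,(u,r),z)[:2]),4) for u in(x,y) for z in(.037,t[2]-.003)])
E
```

```text
([208, 0, 65, 79, 3475], array([0.4508, 0.1924, 0.037 ]), array([0.4705, 0.1889, 0.037 ]), array([0.4311, 0.1958, 0.037 ]), np.float64(170.1), np.float64(0.04))
([381, 0, 259, 83, 16081], array([0.4663, 0.3471, 0.037 ]), array([0.4579, 0.272 , 0.037 ]), array([0.4747, 0.4222, 0.037 ]), np.float64(83.6), np.float64(0.1512))
([277, 94, 83, 333, 23657], array([0.609 , 0.2188, 0.037 ]), array([0.7336, 0.2047, 0.037 ]), array([0.4843, 0.2329, 0.037 ]), np.float64(173.6), np.float64(0.2508))
([385, 109, 64, 247, 10799], array([0.5852, 0.2862, 0.037 ]), array([0.6719, 0.2781, 0.037 ]), array([0.4985, 0.2944, 0.037 ]), np.float64(174.6), np.float64(0.1741))
([466, 112, 87, 256, 12245], array([0.5977, 0.346 , 0.037 ]), array([0.6905, 0.3353, 0.037 ]), array([0.5049, 0.3567, 0.037 ]), np.float64(173.4), np.float64(0.1868))
tcp lateral 0.2852668072844782
150 277 357 [0.2603, 0.27, 0.3093, 0.2999]
150 395 445 [0.3326, 0.3142, 0.3635, 0.3331]
150 493 546 [0.3935, 0.3514, 0.4271, 0.372]
200 279 355 [0.2604, 0.2701, 0.309, 0.2998]
200 391 439 [0.3321, 0.3139, 0.3631, 0.3328]
200 486 537 [0.3937, 0.3515, 0.4274, 0.3722]
250 281 354 [0.2605, 0.2701, 0.3095, 0.3]
250 389 434 [0.333, 0.3144, 0.3634, 0.333]
250 478 527 [0.3934, 0.3514, 0.4273, 0.3721]
```

```bash
python3 -c "
from h import *
go([.5832,.2228,.0405],173.5);print(get_state()['tcp_pos'])"
```

```text
slide [-2.8, 1.2, 86.0] ang [-0.01, 0.0, 0.06] clock 16.95
[0.58025156 0.22197012 0.12652633]
```

Call:
jog_arm:
  moves:
    - {"fingers": 1, "slide": [-2.8, 1.2, 20], "angular": [0, 0, 0]}
    - {"fingers": 1, "slide": [-2.8, 1.2, 40], "angular": [0, 0, 0]}
    - {"fingers": 1, "slide": [-2.8, 1.2, 52], "angular": [0, 0, 0]}
    - {"fingers": 1, "slide": [-2.8, 1.2, 60], "angular": [0, 0, 0]}
    - {"fingers": 1, "slide": [-2.8, 1.2, 66], "angular": [0, 0, 0]}
    - {"fingers": 1, "slide": [-2.8, 1.2, 70], "angular": [0, 0, 0]}
    - {"fingers": 1, "slide": [-2.8, 1.2, 72], "angular": [0, 0, 0]}

```text
clock: 17.53
tcp_pos: [0.5833, 0.223, 0.0544]
orientation: [0.0, 0.056, 0.998, -0.0]
wrist_force: [-0.9, 0.3, -0.3]
finger_gap: 0.0279
grip_force: 50.4
```

Call:
jog_arm:
  moves:
    - {"fingers": 1, "slide": [0, 0, 3], "angular": [0, 0, 0]}
    - {"fingers": 1, "slide": [0, 0, 6], "angular": [0, 0, 0]}
    - {"fingers": 1, "slide": [0, 0, 9], "angular": [0, 0, 0]}
    - {"fingers": 1, "slide": [0, 0, 11], "angular": [0, 0, 0]}
    - {"fingers": 1, "slide": [0, 0, 11], "angular": [0, 0, 0]}

```text
clock: 17.95
tcp_pos: [0.5833, 0.2221, 0.0434]
orientation: [0.0, 0.056, 0.998, -0.001]
wrist_force: [1.0, -5.3, 0.2]
finger_gap: 0.0281
grip_force: 50.4
```

Call:
jog_arm:
  moves:
    - {"fingers": 1, "slide": [0, -1, 0], "angular": [0, 0, 0]}
    - {"fingers": 1, "slide": [0, -1, 2], "angular": [0, 0, 0]}
    - {"fingers": 1, "slide": [0, -1, 3.5], "angular": [0, 0, 0]}
    - {"fingers": 1, "slide": [0, -1, 3.5], "angular": [0, 0, 0]}

```text
clock: 18.28
tcp_pos: [0.5834, 0.222, 0.0409]
orientation: [0.001, 0.056, 0.998, 0.0]
wrist_force: [-1.1, -3.3, 6.1]
finger_gap: 0.0279
grip_force: 51.1
```

Seated: 6 N at TCP z = 0.0409, as reckoned for flat in the trough. Opening part-way and lifting off.

Call:
jog_arm:
  moves:
    - {"fingers": 0.6, "slide": [0, 0, 0], "angular": [0, 0, 0]}
    - {"fingers": 0.45, "slide": [0, 0, 0], "angular": [0, 0, 0]}
    - {"fingers": 0.45, "slide": [0, 0, 0], "angular": [0, 0, 0]}
    - {"fingers": 0.45, "slide": [0, 0, -5], "angular": [0, 0, 0]}
    - {"fingers": 0.45, "slide": [0, 0, -25], "angular": [0, 0, 0]}
    - {"fingers": 0.45, "slide": [0, 0, -60], "angular": [0, 0, 0]}
    - {"fingers": 0.45, "slide": [60, 0, -100], "angular": [0, 0, 0]}
    - {"fingers": 0.45, "slide": [60, 0, -140], "angular": [0, 0, 0]}
    - {"fingers": 0.45, "slide": [60, 0, -160], "angular": [0, 0, 0]}
    - {"fingers": 0.45, "slide": [60, 0, -160], "angular": [0, 0, 0]}

```text
clock: 19.12
tcp_pos: [0.525, 0.2303, 0.2086]
orientation: [0.005, 0.055, 0.998, 0.002]
wrist_force: [1.5, 0.7, 0.8]
finger_gap: 0.0472
grip_force: 0.0
```

```bash
python3 - <<'E'
from h import *
shot("wrist");p=shot("wrist");save(p,"w8.png");axis(p,.037);print(get_state()["tcp_pos"],get_state()["finger_gap"])
for t in("cap_back","free_bay"):
    print(t,[(np.round(d["point"]),round(d["p"],2),onz(p,d["point"],.04)[:2].round(4)) for d in tip_of(t,p)[:3]])
q=shot("scene");save(q,"scene8.png");c=q["color"][225:345,360:490,::-1]
w=cv2.resize(p["color"][...,::-1],(500,375)); c=cv2.resize(c,(300,277));o=np.zeros((375,800,3),np.uint8);o[:,:500]=w;o[:277,500:]=c;cv2.imwrite("pics/m8.png",o)
E
```

```text
([411, 119, 136, 49, 6076], array([0.4773, 0.3708, 0.037 ]), array([0.4715, 0.314 , 0.037 ]), array([0.4831, 0.4276, 0.037 ]), np.float64(84.2), np.float64(0.1142))
([297, 179, 34, 182, 5527], array([0.5843, 0.22  , 0.037 ]), array([0.6763, 0.2094, 0.037 ]), array([0.4923, 0.2306, 0.037 ]), np.float64(173.4), np.float64(0.1851))
([364, 178, 42, 171, 4231], array([0.5842, 0.2852, 0.037 ]), array([0.6701, 0.2761, 0.037 ]), array([0.4983, 0.2944, 0.037 ]), np.float64(173.9), np.float64(0.1728))
([425, 179, 54, 179, 5760], array([0.5971, 0.347 , 0.037 ]), array([0.6883, 0.3378, 0.037 ]), array([0.5058, 0.3562, 0.037 ]), np.float64(174.2), np.float64(0.1833))
[0.52461861 0.22947151 0.20286046] 0.04695665288838148
cap_back [(array([388., 118.]), 0.72, array([0.4494, 0.2957]))]
free_bay []
```

View pics/m8.png

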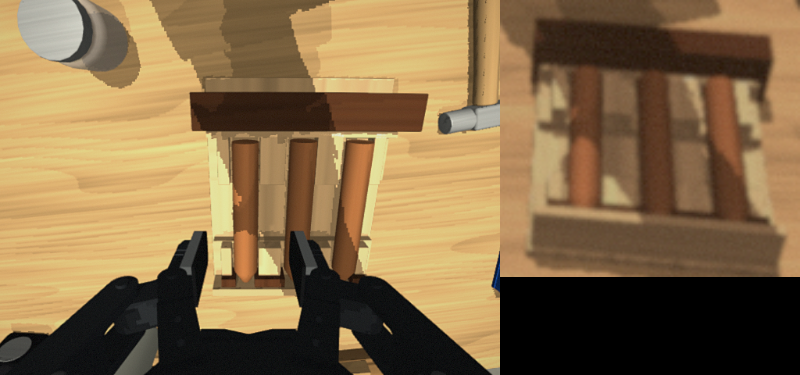

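Left: all three dowels lie flat with tapers at the cheeks (the new one at (245,210), taper at (245,275)). The cap is at (310,112) and still open. Now shutting the fingers and going behind the cap.

```bash
python3 -c "
from h import *
go([.402,.302,.12],173.6);go([.402,.302,.04],173.6)"
```

```text
slide [128.3, 59.6, 79.0] ang [-0.04, -0.1, -0.01] clock 19.37
slide [128.1, 59.7, 159.0] ang [-0.04, -0.1, -0.01] clock 19.37
```

Call:
jog_arm:
  moves:
    - {"fingers": 1, "slide": [35, 16, 0], "angular": [0, 0, 0]}
    - {"fingers": 1, "slide": [70, 32, 20], "angular": [0, 0, 0]}
    - {"fingers": 1, "slide": [105, 48, 40], "angular": [0, 0, 0]}
    - {"fingers": 1, "slide": [128, 60, 60], "angular": [0, 0, 0]}
    - {"fingers": 1, "slide": [128, 60, 79], "angular": [0, 0, 0]}
    - {"fingers": 1, "slide": [128, 60, 79], "angular": [0, 0, 0]}
    - {"fingers": 1, "slide": [128, 60, 79], "angular": [0, 0, 0]}
    - {"fingers": 1, "slide": [128, 60, 110], "angular": [0, 0, 0]}
    - {"fingers": 1, "slide": [128, 60, 140], "angular": [0, 0, 0]}
    - {"fingers": 1, "slide": [128, 60, 159], "angular": [0, 0, 0]}

```text
clock: 20.2
tcp_pos: [0.4042, 0.302, 0.04]
orientation: [0.0, 0.057, 0.998, -0.0]
wrist_force: [-0.6, 0.6, -0.3]
finger_gap: -0.0
grip_force: 0.0
```

Call:
jog_arm:
  moves:
    - {"fingers": 1, "slide": [0, 0, 0], "angular": [0, 0, 0]}
    - {"fingers": 1, "slide": [-8, 0, 0], "angular": [0, 0, 0]}
    - {"fingers": 1, "slide": [-16, 0, 0], "angular": [0, 0, 0]}
    - {"fingers": 1, "slide": [-24, 0, 0], "angular": [0, 0, 0]}
    - {"fingers": 1, "slide": [-30, 0, 0], "angular": [0, 0, 0]}
    - {"fingers": 1, "slide": [-34, 0, 0], "angular": [0, 0, 0]}

```text
clock: 20.7
tcp_pos: [0.4389, 0.2991, 0.0424]
orientation: [0.001, 0.056, 0.998, 0.001]
wrist_force: [-3.5, 1.2, 2.7]
finger_gap: -0.0001
grip_force: 2.0
```

Call:
jog_arm:
  moves:
    - {"fingers": 1, "slide": [-5, 0, 0], "angular": [0, 0, 0]}
    - {"fingers": 1, "slide": [-10, 0, 0], "angular": [0, 0, 0]}
    - {"fingers": 1, "slide": [-15, 0, 0], "angular": [0, 0, 0]}
    - {"fingers": 1, "slide": [-20, 0, 0], "angular": [0, 0, 0]}
    - {"fingers": 1, "slide": [-25, 0, 0], "angular": [0, 0, 0]}
    - {"fingers": 1, "slide": [-29, 0, 0], "angular": [0, 0, 0]}
    - {"fingers": 1, "slide": [-32, 0, 0], "angular": [0, 0, 0]}

```text
clock: 21.28
tcp_pos: [0.468, 0.2952, 0.0409]
orientation: [-0.001, 0.056, 0.998, 0.0]
wrist_force: [-12.7, 2.4, 10.3]
finger_gap: -0.0002
grip_force: 6.9
```

Call:
jog_arm:
  moves:
    - {"fingers": 1, "slide": [-2, 0, 0], "angular": [0, 0, 0]}
    - {"fingers": 1, "slide": [-4, 0, 0], "angular": [0, 0, 0]}
    - {"fingers": 1, "slide": [-4, 0, 0], "angular": [0, 0, 0]}

```text
clock: 21.53
tcp_pos: [0.4679, 0.2951, 0.0407]
orientation: [-0.004, 0.055, 0.998, 0.0]
wrist_force: [-16.3, 3.6, 13.1]
finger_gap: -0.0003
grip_force: 8.5
```

```bash
python3 - <<'E'
from h import *
for n in("scene","side"):
    q=shot(n);save(q,n+"9.png")
    print(n,[(np.round(d["point"],1),round(d["p"],2),onz(q,d["point"],.04)[:2].round(4)) for d in tip_of("cap_back",q)[:2]])
    a=cv2.imread("pics/scene7.png" if n=="scene" else "pics/side3.png")
# front top edge of cap: dark transition between bays, scene view column lines
def edge(f,pt0,pt1):
    im=cv2.cvtColor(cv2.imread(f),cv2.COLOR_BGR2GRAY).astype(float)
    P=np.linspace(pt0,pt1,200);v=cv2.remap(im,P[:,0].astype(np.float32),P[:,1].astype(np.float32),1)[:,0]
    return v
q=shot("scene")
u=np.array([np.cos(np.radians(-6.4)),np.sin(np.radians(-6.4))]);c=np.array([.451,.2965])
lat=np.array([-u[1],u[0]])
for k in(-.03,.03,.09):
  for f in("scene8.png","scene9.png"):
    X=[np.r_[c+u*s+lat*k,.066] for s in np.arange(0,.12,.002)]
    pp=proj(q,X).astype(np.float32);im=cv2.GaussianBlur(cv2.imread("pics/"+f),(3,3),0).astype(np.float32).sum(2)
    v=cv2.remap(im,pp[:,:1],pp[:,1:],1)[:,0]; print(k,f,(v/10).astype(int).tolist())
E
```

```text
scene [(array([426.5, 256.1]), 0.56, array([0.4915, 0.2977])), (array([501.2, 238.2]), 0.48, array([0.4259, 0.4822]))]
side [(array([294.5, 297.7]), 0.94, array([0.4815, 0.2875]))]
-0.03 scene8.png [17, 15, 13, 11, 11, 10, 9, 9, 9, 9, 9, 9, 9, 9, 10, 10, 10, 10, 10, 10, 10, 9, 9, 9, 9, 10, 10, 10, 10, 10, 9, 9, 10, 11, 13, 16, 19, 22, 24, 25, 26, 27, 27, 28, 29, 29, 29, 29, 29, 29, 29, 29, 29, 29, 29, 29, 29, 29, 29, 29]
-0.03 scene9.png [8, 9, 10, 11, 12, 12, 14, 15, 16, 17, 18, 19, 19, 19, 18, 17, 15, 14, 13, 12, 12, 11, 11, 12, 12, 12, 12, 12, 11, 11, 12, 12, 12, 12, 12, 14, 16, 18, 20, 22, 22, 23, 23, 24, 24, 25, 26, 27, 28, 30, 32, 35, 38, 42, 44, 45, 46, 46, 46, 46]
0.03 scene8.png [33, 30, 25, 21, 19, 17, 16, 16, 16, 16, 16, 15, 15, 15, 16, 16, 15, 15, 14, 13, 12, 11, 10, 10, 9, 9, 10, 10, 10, 10, 10, 10, 11, 14, 18, 24, 30, 36, 39, 41, 41, 39, 38, 37, 36, 35, 34, 33, 33, 33, 33, 32, 31, 31, 30, 30, 29, 29, 29, 29]
0.03 scene9.png [8, 7, 7, 8, 8, 9, 10, 12, 15, 19, 24, 28, 31, 33, 31, 29, 24, 20, 16, 13, 12, 11, 11, 11, 11, 11, 11, 11, 11, 11, 11, 11, 12, 12, 13, 14, 16, 18, 20, 22, 23, 23, 23, 23, 24, 25, 27, 28, 28, 29, 29, 29, 29, 29, 29, 29, 28, 28, 29, 29]
0.09 scene8.png [34, 30, 26, 22, 20, 18, 18, 18, 17, 17, 17, 17, 17, 17, 17, 17, 16, 16, 15, 13, 12, 11, 11, 10, 10, 10, 11, 11, 11, 11, 10, 10, 11, 13, 18, 23, 28, 31, 33, 32, 30, 27, 25, 24, 23, 23, 23, 24, 26, 28, 32, 35, 38, 40, 41, 42, 42, 42, 42, 42]
0.09 scene9.png [41, 41, 41, 41, 41, 41, 41, 41, 42, 42, 43, 43, 42, 41, 38, 34, 30, 25, 21, 19, 17, 17, 17, 17, 17, 17, 16, 16, 16, 16, 16, 16, 15, 14, 14, 15, 17, 18, 20, 21, 21, 21, 21, 20, 20, 20, 20, 20, 20, 20, 20, 20, 21, 22, 23, 24, 25, 25, 25, 25]
```

Call:
jog_arm:
  moves:
    - {"fingers": 1, "slide": [0, 0, -2], "angular": [0, 0, 0]}
    - {"fingers": 1, "slide": [-1, 0, -3], "angular": [0, 0, 0]}
    - {"fingers": 1, "slide": [-2, 0, -3], "angular": [0, 0, 0]}
    - {"fingers": 1, "slide": [-3, 0, -3], "angular": [0, 0, 0]}

```text
clock: 22.12
tcp_pos: [0.4678, 0.2946, 0.0415]
orientation: [-0.007, 0.054, 0.998, -0.0]
wrist_force: [-21.5, 7.3, 4.4]
finger_gap: -0.0003
grip_force: 11.0
```

Call:
jog_arm:
  moves:
    - {"fingers": 1, "slide": [-2, 0, -1], "angular": [0, 0, 0]}
    - {"fingers": 1, "slide": [-3, 0, -2], "angular": [0, 0, 0]}
    - {"fingers": 1, "slide": [-3, 0, -2], "angular": [0, 0, 0]}

```text
clock: 22.37
tcp_pos: [0.4677, 0.2946, 0.0416]
orientation: [-0.01, 0.054, 0.998, -0.0]
wrist_force: [-23.1, 10.7, -3.9]
finger_gap: -0.0
grip_force: 11.8
```

Call:
jog_arm:
  moves:
    - {"fingers": 1, "slide": [20, 0, 0], "angular": [0, 0, 0]}
    - {"fingers": 1, "slide": [55, 0, 0], "angular": [0, 0, 0]}
    - {"fingers": 1, "slide": [60, 0, -40], "angular": [0, 0, 0]}
    - {"fingers": 1, "slide": [60, 0, -80], "angular": [0, 0, 0]}
    - {"fingers": 1, "slide": [-10, -50, -120], "angular": [0, 0, 0]}
    - {"fingers": 1, "slide": [-50, -65, -160], "angular": [0, 0, 0]}
    - {"fingers": 1, "slide": [-50, -65, -160], "angular": [0, 0, 0]}
    - {"fingers": 1, "slide": [-50, -65, -160], "angular": [0, 0, 0]}
    - {"fingers": 1, "slide": [-50, -65, -160], "angular": [0, 0, 0]}

```text
clock: 23.12
tcp_pos: [0.5279, 0.2215, 0.21]
orientation: [0.006, 0.058, 0.998, 0.0]
wrist_force: [0.6, 0.1, 0.7]
finger_gap: -0.0001
grip_force: 0.0
```

```bash
python3 - <<'E'
from h import *
shot("wrist");shot("wrist");p=shot("wrist");save(p,"w10.png");print(get_state()["tcp_pos"],get_state()["clock"])
print([(np.round(d["point"],1),round(d["p"],2),onz(p,d["point"],.04)[:2].round(4)) for d in tip_of("cap_back",p)[:2]])
axis(p,.066);print("--");axis(p,.037)
u=np.array([np.cos(np.radians(-6.4)),np.sin(np.radians(-6.4))]);lat=np.array([-u[1],u[0]])
im=cv2.GaussianBlur(p["color"],(3,3),0).astype(np.float32).sum(2)
for k in(.25,.31,.345,.38,.42):
  for z in(.066,.01):
    ss=np.arange(.37,.52,.003);X=[np.r_[u*s+lat*k,z] for s in ss]
    pp=proj(p,X).astype(np.float32);v=cv2.remap(im,pp[:,:1],pp[:,1:],1)[:,0]; g=np.diff(v)
    i=np.argsort(-abs(g))[:5];print(k,z,[(round(float(ss[j]),3),int(g[j])) for j in sorted(i)])
q=shot("scene");save(q,"scene10.png")
for k in(.31,.345,.42,.44):
  for f in("scene0.png","scene8.png","scene10.png"):
    ss=np.arange(.36,.5,.002);pp=proj(q,[np.r_[u*s+lat*k,.066] for s in ss]).astype(np.float32);im=cv2.imread("pics/"+f).astype(np.float32).sum(2)
    v=cv2.remap(im,pp[:,:1],pp[:,1:],1)[:,0]; g=v[4:]-v[:-4];j=g.argmin();print(k,f,round(float(ss[j+2]),3),int(g[j]))
E
```

```text
[0.52108592 0.22344567 0.20537493] 23.2667
[(array([397.5, 157.4]), 0.61, array([0.4783, 0.2946])), (array([317.7, 274.7]), 0.47, array([0.5764, 0.2168]))]
([256, 162, 292, 200, 22259], array([0.561 , 0.2903, 0.066 ]), array([0.5468, 0.1684, 0.066 ]), array([0.5751, 0.4122, 0.066 ]), np.float64(83.4), np.float64(0.2454))
--
([256, 162, 292, 200, 22259], array([0.5737, 0.2965, 0.037 ]), array([0.5581, 0.1616, 0.037 ]), array([0.5893, 0.4313, 0.037 ]), np.float64(83.4), np.float64(0.2715))
0.25 0.066 [(0.4, 146), (0.412, -76), (0.436, -166), (0.439, -89), (0.478, 385)]
0.25 0.01 [(0.397, 83), (0.412, -83), (0.442, -218), (0.49, 114), (0.493, 341)]
0.31 0.066 [(0.436, -143), (0.439, -75), (0.442, 35), (0.478, 246), (0.502, -27)]
0.31 0.01 [(0.442, -186), (0.448, 22), (0.472, 28), (0.49, 80), (0.493, 198)]
0.345 0.066 [(0.4, 123), (0.409, -141), (0.436, -140), (0.439, -97), (0.478, 108)]
0.345 0.01 [(0.379, -71), (0.382, -110), (0.397, 61), (0.442, -213), (0.493, 64)]
0.38 0.066 [(0.436, -282), (0.439, -176), (0.442, 104), (0.478, 365), (0.502, -119)]
0.38 0.01 [(0.397, 134), (0.442, -403), (0.445, -87), (0.49, 90), (0.493, 190)]
0.42 0.066 [(0.4, 64), (0.436, -345), (0.439, -120), (0.442, 102), (0.478, 406)]
0.42 0.01 [(0.397, 88), (0.442, -371), (0.445, -78), (0.448, 78), (0.493, 108)]
0.31 scene0.png 0.418 -167
0.31 scene8.png 0.416 -75
0.31 scene10.png 0.448 -67
0.345 scene0.png 0.418 -159
0.345 scene8.png 0.418 -73
0.345 scene10.png 0.448 -212
0.42 scene0.png 0.418 -180
0.42 scene8.png 0.418 -194
0.42 scene10.png 0.448 -191
0.44 scene0.png 0.418 -161
0.44 scene8.png 0.418 -177
0.44 scene10.png 0.448 -179
```

```bash
python3 - <<'E'
from h import *
p=shot("wrist");s=get_state()
u=np.array([np.cos(np.radians(-6.4)),np.sin(np.radians(-6.4))]);lat=np.array([-u[1],u[0]])
def prof(f,W,z,ks=(.30,.38,.42,.44)):
    q=dict(p,W=W);im=cv2.imread(f).astype(np.float32).sum(2);out=[]
    for k in ks:
        ss=np.arange(.36,.52,.001);pp=proj(q,[np.r_[u*a+lat*k,z] for a in ss]).astype(np.float32)
        v=cv2.remap(im,pp[:,:1],pp[:,1:],1)[:,0];g=v[4:]-v[:-4]
        out.append((k,[(round(float(ss[j+2]),3),int(g[j])) for j in range(2,len(g)-2) if abs(g[j])>90 and abs(g[j])==max(abs(g[max(0,j-6):j+7]))]))
    for o in out: print(f,z,o)
T=np.eye(4);a=np.radians(173.6);T[:3,:3]=[[np.cos(a),np.sin(a),0],[np.sin(a),-np.cos(a),0],[0,0,-1]];T[:3,3]=[.5246,.2295,.2032]
W8=T@np.array(p["tool_from_camera"])
for z in(.066,.01):
    prof("pics/w8.png",W8,z); save(p,"w11.png"); prof("pics/w11.png",p["W"],z)
E
```

```text
pics/w8.png 0.066 (0.3, [(0.412, -193), (0.447, 231)])
pics/w8.png 0.066 (0.38, [(0.401, 111), (0.413, -368), (0.449, 381), (0.458, -133), (0.467, -146), (0.482, -191), (0.497, -227)])
pics/w8.png 0.066 (0.42, [(0.401, 135), (0.411, -380), (0.449, 456)])
pics/w8.png 0.066 (0.44, [(0.412, -349), (0.447, 344)])
pics/w11.png 0.066 (0.3, [(0.439, -231), (0.479, 287)])
pics/w11.png 0.066 (0.38, [(0.402, 131), (0.438, -473), (0.479, 394), (0.505, -298)])
pics/w11.png 0.066 (0.42, [(0.438, -470), (0.48, 412)])
pics/w11.png 0.066 (0.44, [(0.441, -499), (0.48, 339)])
pics/w8.png 0.01 (0.3, [(0.411, -208), (0.455, 233)])
pics/w8.png 0.01 (0.38, [(0.398, 153), (0.412, -393), (0.456, 313)])
pics/w8.png 0.01 (0.42, [(0.398, 106), (0.412, -367), (0.456, 389), (0.464, -298)])
pics/w8.png 0.01 (0.44, [(0.398, 142), (0.412, -372), (0.456, 433)])
pics/w11.png 0.01 (0.3, [(0.444, -244)])
pics/w11.png 0.01 (0.38, [(0.4, 155), (0.444, -491), (0.494, 293)])
pics/w11.png 0.01 (0.42, [(0.4, 147), (0.444, -476), (0.496, 178)])
pics/w11.png 0.01 (0.44, [(0.4, 149), (0.444, -484), (0.495, 281)])
```

The cap hit a hard stop: it did not move between 13 and 23 N. It travelled square, and 44 mm of base plate now shows behind it. It started 14 mm in from the plate's end, so that equals 10 + 35 mm and the cap is home. The arm is clear, so I hand in.

```bash
python3 -c "
from h import *
print(hand_in())"
```

```text
the job is handed in; nothing more can be done
None
```

I finished the job and handed it in, with no verdict returned: the gauged end stopped at about 112 mm, so it is the tapered one; the dowel lies in the free bay, taper to the head board; and the cap is pushed to a hard stop, whose full travel I inferred from where it sits on the base plate.

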